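# Fill the tumbling jar through its funnel

## Robot

A 6-joint arm with a two-finger parallel gripper is mounted at the origin on the work surface. World frame = base frame: x ahead of the robot, y to its left, z up, the work surface at z = 0. Lengths are in mm, angles in rad, forces in N, time in s.
With the tool pointing down it reaches from about 350 to 875 mm from the base axis. Payload 4.2 kg.
Tool frame: the origin (TCP) lies at the very end of the fingers, on their centre line; the grasp point (between the pads) lies 19 mm behind it; z points along the fingers, y is the line along which they close (so a half turn about z gives the same grasp; the last joint's range is limited). The gripper opens to 85 mm and grips with 20 to 120 N. Pads are 22 mm wide; open, the fingers measure 114 mm over their backs; the gripper's body (76 mm by 85 mm) begins 54 mm behind the grasp point. The pads swing forward as they close: fully open they stand 13 mm farther back than shut.
Start: joints at [-0.875, 0.385, 0.008, 0, -1.194, -0.259], TCP at [264.413, -566.29, 210.612] pointing down, gripper open.
Joint ranges: [-3.14, 3.14], [-1.21, 2.06], [-1.07, 1.41], [-3.16, 2.05], [-2.99, -0.16], [-3.1, 3.1]. Speed limits (rad/s): [2.79, 2.79, 3.14, 3.14, 3.14, 3.14].

## Interface

Orientations are given as a unit quaternion [x, y, z, w].
In Python, from bench import read_state, get_image, camera_model, job_done gives the robot as it stands.
- The arm moves only by the shell command python3 -m handwheel 'ROWS'. ROWS is JSON, a list of rows, each a list of 7 numbers: the shift along the tool's x, y, z in m, then the turn, a rotation vector about the tool's x, y, z in rad, then the gripper's target within -1 to 1 (fully open at 1, half-way at 0, shut at -1). In form: [[dx, dy, dz, wx, wy, wz, jaw], ...]. A call has 1 to 10 rows; each row is the pose to reach, as a shift and turn from the pose commanded when the call began, along the tool's axes at that moment; what a row does not reach only later rows make up. A row lasts 1/8 s, in which the tool goes at most 62.5 mm and 10.7 degrees, less where a joint would pass 70% of its speed; a pose out of reach is approached as far as the arm can. A call with a gripper value outside its range is refused whole. The fingers move at their own pace and stop on an object; the grip force is fixed at half the most. Time passes only in rows, so rows that repeat a pose let the fingers close. It gives the time, the measured TCP pose, the force, the opening and the grip force at its end, in the units of the state.
- read_state(): the state, without advancing time (a new reading comes with each control period).
- get_image(name): name is "scene" or "side" or "wrist"; returns (picture, depth): 420x560x3 uint8, blue, green, red; 420x560 float32, mm along the optical axis (not along the pixel's ray), 0 where there is no reading.
- camera_model(name): a dict with "K" (3x3 intrinsics, pixels), "rvec" (rotation vector, rad) and "tvec" (3), from world to camera coordinates, as OpenCV has them; the wrist camera has in their place "hand_eye" (4x4, takes a point from camera to tool coordinates, whose origin is the TCP and whose axes are the flange's). Camera axes: x right, y down, z forward; pixel columns grow to the right and rows downward; lengths in mm; the calibration is good to about 2 mm. The wrist camera is an equidistant fisheye: a pixel r from the principal point sees the ray r / f radians off the axis. A picture is of the moment at which its call begins: read the wrist's pose just before it. camera_model takes no time and is no camera call.
- job_done(): hands the job in; it is judged then, once.
The state is a dict: "clock": time; "joints": joint angles; "joint_vel": joint speeds; "joint_efforts": joint torques, N m; "position": TCP position; "ee_rot": TCP orientation; "contact_force": force on the tool from outside, world axes, zero at the start; "wrist_torque": the same for the moment, N m; "gripper_width": finger opening in mm; "grasp_force": force on a finger pad.
Only numpy, scipy, OpenCV 4.12 (cv2) and the standard library are available. Lean on these libraries where they do the work, as an engineer would, in place of code of your own. Each camera call takes 0.05 s, during which the arm holds its last target. There are 200 camera calls.

## Task

Pull the drawer of the white drawer box out to its stop, lift the scoop of stones out by its bow and stand it on the bench. Then let go, take it again by its side walls and pour all the stones through the wide funnel into the narrow jar. Stand the empty scoop upright on the bench again and leave the drawer open, the jar where it stands and the other things undisturbed.

Things in the scene. Friction and masses are not known exactly. Their poses are not given: they have to be found in the camera images.
- drawer (a joint): Drawer of a small white bench drawer box with a clear plastic top; its front faces the robot. Value in m: 0 closed, 0.160 fully out at its stop. Slides straight along the box's -x, takes about 2 N, stays where it is left.
- cabinet: The drawer box, fixed on the bench: 240 long (x), 126 wide (y), 130 mm high. Origin: centre of its underside; the drawer comes out along its -x. Drawer front: top 124 mm above the bench; drawer's side walls: tops 78 mm above the bench; inside 84 mm wide, 195 mm long, floor 22 mm above the bench.
- drawer_handle (a point): Middle of the drawer's straight steel bar handle: bar 11 mm thick, 70 mm long along the box's y, 45 mm in front of the drawer front, 92 mm above the bench; open from above. Moves with the drawer; axes as the box's.
- scoop: Steel scoop (trough) lying in the drawer with six stones in it, 12 mm clear of the drawer's sides. 114 long (x -62 to +52), 60 mm wide, flat side walls 3 thick, 40 mm high; about 180 g, balanced about its origin: underside, below the bow. Open front at -x, where the floor ramps up to a lip; closed at +x. z up. Stones stay in while it is level; front down by about 70 degrees empties it.
- scoop_bow (a point): Middle of the scoop's rigid bow (carrying handle): a bar 10 x 10 mm across the scoop (along its y, 54 mm clear between the uprights), 72 mm above the scoop's underside (top at 77), 27 mm free above the side walls' tops. Scoop's axes.
- scoop_lip (a point): Middle of the pouring lip: front edge (-x) of the scoop's floor, 62 mm in front of the origin and 13 mm above the underside. Scoop's axes.
- funnel_jar: Narrow glass tumbling jar with a wide metal funnel fixed in its neck, standing loose on the bench, about 600 g. Jar 58 mm outside, 52 mm inside, 98 mm high, on a dark foot disc 84 mm across; funnel stem 45 mm inside. Inner floor 10 mm above the bench. Origin: centre of its underside, z up, round.
- funnel_mouth (a point): Centre of the funnel's round mouth, 118 mm clear across (124 mm outside), 150 mm above the jar's underside. Jar's axes.
- plain_jar: Bystander: the same glass jar on a foot, 98 mm high, without funnel. Origin: centre of its underside.
- cast: Bystander: orange modelling-clay study on a white 120 x 100 mm plinth, 92 mm high. Origin: centre of its underside.
- torch: Bystander: small yellow and black hand torch burner standing upright, 136 mm high, foot 76 mm across. Origin: centre of its underside.
- tub: Bystander: closed white plastic tub, 90 mm across, 80 mm high. Origin: centre of its underside.
- stone0: One of six equal white ceramic tumbling stones, a cylinder 16 mm across and 14 mm high, 17 g, in the scoop at the start. Origin: its centre; z along the cylinder.
- stone1: One of six equal white ceramic tumbling stones, a cylinder 16 mm across and 14 mm high, 17 g, in the scoop at the start. Origin: its centre; z along the cylinder.
- stone2: One of six equal white ceramic tumbling stones, a cylinder 16 mm across and 14 mm high, 17 g, in the scoop at the start. Origin: its centre; z along the cylinder.
- stone3: One of six equal white ceramic tumbling stones, a cylinder 16 mm across and 14 mm high, 17 g, in the scoop at the start. Origin: its centre; z along the cylinder.
- stone4: One of six equal white ceramic tumbling stones, a cylinder 16 mm across and 14 mm high, 17 g, in the scoop at the start. Origin: its centre; z along the cylinder.
- stone5: One of six equal white ceramic tumbling stones, a cylinder 16 mm across and 14 mm high, 17 g, in the scoop at the start. Origin: its centre; z along the cylinder.
Not all that is in view belongs to the job. Several things look just like the funnel_jar: the one meant starts farthest from the robot's base.

How it is judged:
By the outcome, as a careful person would: the job done as asked, in the order asked, and still so for the second after the job is handed in, with the robot touching nothing.
It also fails if it takes over 72 s, if anything falls off the work surface, if the arm or the gripper's body presses on something with over 40 N, if the wrist force passes 120 N, or if a joint passes its speed limit or range.

## Working session

There is one attempt and no reset: what is moved stays moved. The work goes in short steps, Python scripts to look and compute and a shell command to move; the robot and the scene stay as the last step left them, time stands still between calls to the robot, and variables do not carry over. Pictures are saved under pics/ and viewed, at most 10 in all, crops included, and the job is handed in when it is done.

```bash
mkdir -p pics
cat > h.py <<'E'
import numpy as np, cv2, json
from scipy.spatial.transform import Rotation as R
from bench import read_state, get_image, camera_model, job_done
def pts(name, save=None):
    im,d=get_image(name)
    if save: cv2.imwrite('pics/'+save,im); np.save('pics/'+save+'.npy',d)
    return im,d
def world(name,d,u,v):
    c=camera_model(name);K=np.array(c['K']);Rm=R.from_rotvec(np.ravel(c['rvec'])).as_matrix()
    u=np.asarray(u,float);v=np.asarray(v,float);z=d[v.astype(int),u.astype(int)]
    p=np.stack([(u-K[0,2])/K[0,0]*z,(v-K[1,2])/K[1,1]*z,z],-1)
    return (p-np.ravel(c['tvec']))@Rm
def grid(name,d):
    v,u=np.mgrid[:d.shape[0],:d.shape[1]]
    return world(name,d,u,v)
E
python3 - <<'E'
from h import *
pts('scene','s1.png');pts('side','d1.png')
s=read_state();print(s)
for n in('scene','side'):print(camera_model(n))
E
```

```text
{'clock': 0.1, 'joints': array([-8.75417778e-01,  3.85513108e-01,  6.80052848e-03, -4.42655100e-04,
       -1.19405168e+00, -2.58572321e-01]), 'joint_vel': array([ 0.00073619, -0.00195715,  0.00222042,  0.00250434,  0.00165222,
        0.00036496]), 'joint_efforts': array([-5.18300494e-04, -3.93319738e+01,  1.88929814e+01,  4.19787839e+00,
       -2.58906031e-03,  1.69005236e-07]), 'position': array([ 264.16846556, -565.80918158,  209.62459976]), 'ee_rot': array([-2.16591150e-01,  9.76261883e-01,  9.68588291e-04, -2.68968597e-04]), 'contact_force': array([ 0.19353816, -0.64186581,  0.07470724]), 'wrist_torque': array([-0.02899586,  0.0273832 , -0.00852597]), 'grasp_force': 0.0, 'gripper_width': 85.11874403490238}
{'K': array([[527.90784055,   0.        , 280.04431875],
       [  0.        , 527.90784055, 209.63976406],
       [  0.        ,   0.        ,   1.        ]]), 'rvec': array([ 0.99782834,  2.33386581, -1.16709517]), 'tvec': array([ 401.07667754, -122.75242   , 1842.69302772])}
{'K': array([[409.16922984,   0.        , 283.59302371],
       [  0.        , 409.16922984, 211.09371696],
       [  0.        ,   0.        ,   1.        ]]), 'rvec': array([ 0.8948623 , -2.50426923,  1.06035822]), 'tvec': array([417.51650862, 326.40975623, 952.48521734])}
```

View pics/s1.png

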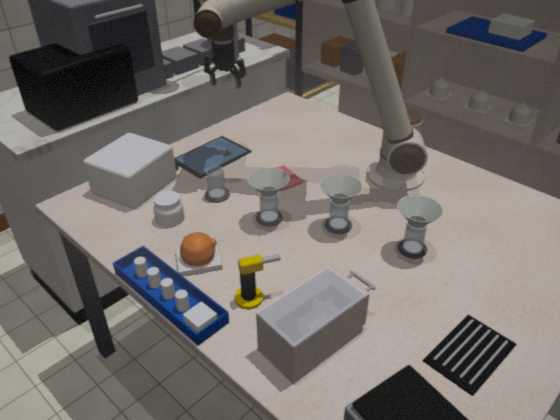

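View pics/d1.png

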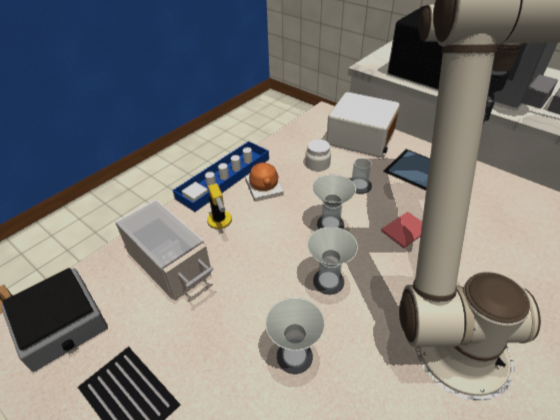

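The scene view shows three funnel jars, with mouths at about (268,181), (341,190) and (419,210). The drawer box is centred at (313,320) and its handle is at (362,280). The base is at (395,175), so the left jar looks farthest away. I'll measure all three.

```bash
cat >> h.py <<'E'
def ray(name,u,v,z):
    c=camera_model(name);K=np.array(c['K']);Rm=R.from_rotvec(np.ravel(c['rvec'])).as_matrix();t=np.ravel(c['tvec'])
    o=-Rm.T@t; r=Rm.T@np.linalg.inv(K)@[u,v,1]
    return (o+r*(z-o[2])/r[2]).round(1)
E
python3 - <<'E'
from h import *
for u,v in[(268,181),(341,190),(419,210)]: p=ray('scene',u,v,150);print('funnel',p,np.hypot(*p[:2]))
for u,v in[(334,193),(332,251),(295,328)]: p=ray('side',u,v,150);print('funnel side',p,np.hypot(*p[:2]))
for u,v in[(326,275),(368,292),(265,350),(258,317)]: print('box',ray('scene',u,v,130))
print('handle',ray('scene',352,274,92),ray('scene',374,287,92),ray('side',183,286,92),ray('side',209,268,92))
for n,t in(('scene','s1'),('side','d1')):
    d=np.load(f'pics/{t}.png.npy');P=grid(n,d)
    m=(P[...,2]>122)&(P[...,2]<138)&(P[...,0]>250)&(d>0)&(P[...,1]<60)
    # cluster
    k,l=cv2.connectedComponents(m.astype(np.uint8))
    for i in range(1,k):
        if (l==i).sum()>60:
            q=P[l==i][:,:2].astype(np.float32);print(n,(l==i).sum(),q.mean(0),cv2.minAreaRect(q))
    m=(P[...,2]>143)&(P[...,2]<156)&(P[...,0]>200)&(d>0)
    k,l=cv2.connectedComponents(m.astype(np.uint8))
    for i in range(1,k):
        if (l==i).sum()>60:
            q=P[l==i][:,:2].astype(np.float32);print(n,'hi',(l==i).sum(),cv2.minEnclosingCircle(q))
ims=[cv2.resize(cv2.imread('pics/s1.png')[150:380,240:460],None,fx=2.5,fy=2.5)]
cv2.imwrite('pics/c1.png',ims[0])
E
```

```text
funnel [ 490.2 -133.3  150. ] 508.000915353506
funnel [379.5  50.5 150. ] 382.8452690056389
funnel [308.7 262.9 150. ] 405.4776196043377
funnel side [ 462.2 -125.3  150. ] 478.8830024129067
funnel side [346.   51.7 150. ] 349.84123541972576
funnel side [286.7 268.7 150. ] 392.93330222825347
box [658.8 229.3 130. ]
box [635.2 335.1 130. ]
box [914.2 279.8 130. ]
box [862.2 205.8 130. ]
handle [580. 250.  92.] [579.2 316.3  92. ] [586.3 324.4  92. ] [578.1 247.3  92. ]
scene 153 [  484.10648 -1793.8262 ] ((477.1821594238281, -1796.546630859375), (40.475032806396484, 195.99447631835938), 87.42293548583984)
scene 108 [ 312.39615 -978.75085] ((316.54449462890625, -977.5252685546875), (128.92787170410156, 19.632591247558594), 1.1193084716796875)
scene 384 [ 619.0906 -947.3016] ((628.4851684570312, -961.3974609375), (192.94970703125, 411.2466735839844), 57.69081115722656)
scene 2108 [ 669.27527 -597.04065] ((662.8137817382812, -605.3685913085938), (223.00294494628906, 202.3780059814453), 15.50561237335205)
scene 256 [ 457.7266 -163.9171] ((466.4522705078125, -158.5698699951172), (81.8650741
[... 1446 characters left out ...]
8 [ 490.25418 -166.4383 ] ((484.6807861328125, -154.53506469726562), (102.28082275390625, 80.84172821044922), 33.84115982055664)
side 420 [366.97238   10.922813] ((359.3168640136719, 19.74761199951172), (104.34342193603516, 77.82035064697266), 0.8396196961402893)
side hi 492 ((2191.35107421875, -452.268798828125), 477.8837890625)
side hi 162 ((631.4608154296875, -926.2686767578125), 112.09121704101562)
side hi 131 ((261.0268859863281, -1007.58837890625), 66.94598388671875)
side hi 197 ((478.56353759765625, -144.49234008789062), 62.671348571777344)
side hi 295 ((358.07318115234375, 34.381134033203125), 62.444000244140625)
side hi 538 ((295.5307922363281, 258.8808288574219), 62.14575958251953)
```

View pics/c1.png

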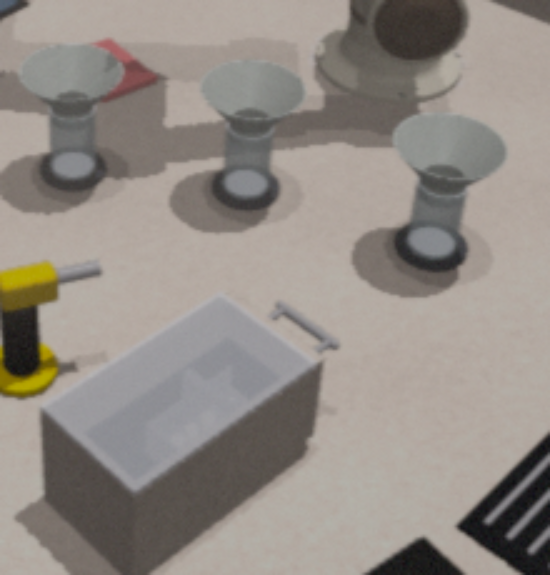

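The crop confirms the choice: the left funnel jar stands at (478,-145), 500 mm from the base, against 360 and 393 for the other two. Next come the box corners.

Run:
```python
from h import *
c=[(222,297),(320,362),(135,487),(44,410)]
P=np.array([ray('scene',240+u/2.5,150+v/2.5,130) for u,v in c]);print(P,P.mean(0))
for u,v in[(278,310),(334,343)]: print('handle',ray('scene',240+u/2.5,150+v/2.5,94))
S=np.array([ray('side',u,v,130) for u,v in[(167,266),(211,249),(157,205),(119,235)]]);print(S,S.mean(0))
for n,t in(('scene','s1'),('side','d1')):
    d=np.load(f'pics/{t}.png.npy');P=grid(n,d)
    m=(P[...,2]>80)&(P[...,2]<105)&(P[...,0]>550)&(P[...,0]<615)&(P[...,1]>200)&(P[...,1]<370)
    q=P[m];print(n,len(q),q.mean(0) if len(q) else 0, cv2.minAreaRect(q[:,:2].astype(np.float32)) if len(q)>3 else 0)
    m=(P[...,2]>40)&(P[...,2]<140)&(P[...,0]>600)&(P[...,0]<950)&(P[...,1]>180)&(P[...,1]<390)
    q=P[m];print(n,len(q),cv2.minAreaRect(q[:,:2].astype(np.float32)))
```

```text
[[637.7 220.5 130. ]
 [642.4 340.3 130. ]
 [863.4 313.9 130. ]
 [856.8 199.  130. ]] [750.075 268.425 130.   ]
handle [583.1 249.7  94. ]
handle [582.1 317.   94. ]
[[634.7 324.  130. ]
 [592.  220.4 130. ]
 [828.  204.2 130. ]
 [812.5 337.6 130. ]] [716.8  271.55 130.  ]
scene 158 [582.18340053 282.675844    95.24072839] ((585.1974487304688, 280.2825622558594), (78.43009948730469, 29.211748123168945), 83.01641845703125)
scene 7144 ((730.8600463867188, 266.522705078125), (131.98785400390625, 268.3756408691406), 84.81542205810547)
side 217 [583.11583101 281.41940243  94.4076852 ] ((591.6981201171875, 272.13189697265625), (97.49827575683594, 47.224369049072266), 89.15443420410156)
side 4889 ((730.4512329101562, 266.48162841796875), (128.5222930908203, 268.0175476074219), 84.71757507324219)
```

```bash
cat >> h.py <<'E'
def down(yaw_y):  # tool z down, tool y at world yaw (deg)
    a=np.radians(yaw_y);y=np.array([np.cos(a),np.sin(a),0]);z=np.array([0,0,-1.]);return R.from_matrix(np.stack([np.cross(y,z),y,z],1))
def row(pos,Rt):
    s=read_state();R0=R.from_quat(s['ee_rot']);d=R0.inv().apply(np.array(pos)-s['position'])/1000
    w=(R0.inv()*Rt).as_rotvec();print('row',d.round(4),w.round(4),'rows',max(np.linalg.norm(d)/.0625,np.degrees(np.linalg.norm(w))/10.7).round(1))
def st():
    s=read_state();print(round(s['clock'],2),s['position'].round(1),s['ee_rot'].round(3),s['contact_force'].round(1),round(s['gripper_width'],1),round(s['grasp_force'],1),s['joints'].round(2))
E
python3 - <<'E'
from h import *
print('torch',ray('scene',249,297,5),'cast',ray('scene',199,260,0),'pad',ray('scene',440,352,0),ray('scene',470,320,0),'blue',ray('scene',225,320,20),'pjar',ray('scene',217,195,5))
row([608,280,240],down(84.8))
E
```

```text
torch [756.1  58.    5. ] cast [ 752.2 -152.     0. ] pad [565.3 506.3  -0. ] [427.3 509.8  -0. ] blue [858.9  82.   20. ] pjar [ 513.1 -351.4    5. ]
row [-0.6693  0.6211 -0.0292] [ 0.0019 -0.0006  0.5274] rows 14.6
```

```bash
python3 -m handwheel '[[-0.669,0.621,-0.03,0,0,0.527,-1],[-0.669,0.621,-0.03,0,0,0.527,-1],[-0.669,0.621,-0.03,0,0,0.527,-1],[-0.669,0.621,-0.03,0,0,0.527,-1],[-0.669,0.621,-0.03,0,0,0.527,-1],[-0.669,0.621,-0.03,0,0,0.527,-1],[-0.669,0.621,-0.03,0,0,0.527,-1],[-0.669,0.621,-0.03,0,0,0.527,-1],[-0.669,0.621,-0.03,0,0,0.527,-1],[-0.669,0.621,-0.03,0,0,0.527,-1]]'
python3 - <<'E'
from h import *
st();row([608,280,240],down(84.8))
E
```

```text
clock: 1.35
position: [496.2, 5.6, 230.9]
ee_rot: [0.045, 0.999, -0.0, -0.0]
contact_force: [0.5, -0.9, 0.5]
gripper_width: -0.0
grasp_force: 0.0
1.35 [496.2   5.6 230.9] [ 0.045  0.999 -0.    -0.   ] [ 0.5 -0.9  0.5] -0.0 0.0 [ 0.34  0.15 -0.27 -0.   -1.16 -2.  ]
row [-0.0867  0.2833 -0.0092] [-0.     -0.0002  0.001 ] rows 4.7
```

```bash
python3 -m handwheel '[[-0.086,0.283,-0.008,0,0,0,-1],[-0.086,0.283,-0.008,0,0,0,-1],[-0.086,0.283,-0.008,0,0,0,-1],[-0.086,0.283,-0.008,0,0,0,-1],[-0.086,0.283,-0.008,0,0,0,-1],[-0.086,0.283,-0.008,0,0,0,-1],[-0.086,0.283,-0.008,0,0,0,-1]]'
python3 - <<'E'
from h import *
st();row([608,280,80],down(84.8))
pts('wrist','w1.png'); print({k:np.array(v).round(3).tolist() for k,v in camera_model('wrist').items()})
im,d=pts('side');cv2.imwrite('pics/d2.png',cv2.resize(im[150:320,80:300],None,fx=3,fy=3))
E
```

```text
clock: 2.22
position: [606.8, 277.3, 238.0]
ee_rot: [0.045, 0.999, -0.001, -0.001]
contact_force: [-0.1, -0.6, 0.5]
gripper_width: -0.0
grasp_force: 0.0
2.23 [606.8 277.3 238. ] [ 0.045  0.999 -0.001 -0.001] [-0.1 -0.6  0.5] -0.0 0.0 [ 0.67  0.44  0.17 -0.   -1.3  -2.33]
row [-0.0012  0.003   0.158 ] [-0.0012 -0.0015  0.0007] rows 2.5
{'K': [[325.192, 0.0, 275.702], [0.0, 325.192, 208.035], [0.0, 0.0, 1.0]], 'hand_eye': [[0.001, -0.95, -0.313, 80.813], [1.0, 0.0, 0.001, -0.124], [-0.001, -0.313, 0.95, -162.876], [0.0, 0.0, 0.0, 1.0]]}
```

View pics/w1.png

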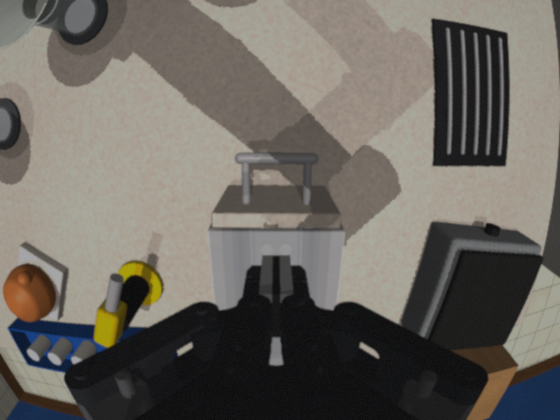

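The wrist view shows the bar handle from (238,158) to (317,158) and its uprights at about 205. The drawer front runs from row 185 to the box's top edge at row 229. The closed fingers end at (277,262).

```bash
cat >> h.py <<'E'
def wray(u,v,z,s=None):
    s=s or read_state();c=camera_model('wrist');K=np.array(c['K']);H=np.array(c['hand_eye'])
    x,y=(u-K[0,2]),(v-K[1,2]);r=np.hypot(x,y);th=r/K[0,0]
    D=np.array([np.sin(th)*x/r,np.sin(th)*y/r,np.cos(th)]);R0=R.from_quat(s['ee_rot'])
    o=s['position']+R0.apply(H[:3,3]);D=R0.apply(H[:3,:3]@D)
    return (o+D*(z-o[2])/D[2]).round(1)
E
python3 - <<'E'
from h import *
print('bar',wray(240,158,92),wray(315,158,92),wray(277,158,92))
print('front top edges',wray(277,212,124),wray(277,229,130),'corners',wray(210,229,130),wray(341,228,130),'bottom',wray(218,186,5),wray(333,186,5))
d=np.load('pics/w1.png.npy');print(d[140:240:6,290].round(), d[158,270:285].round())
E
```

```text
bar [574.4 245.   92. ] [580.9 317.2  92. ] [577.8 280.6  92. ]
front top edges [621.5 276.5 124. ] [635.6 275.2 130. ] corners [630.3 214.3 130. ] [640.2 333.5 130. ] bottom [620.7 201.8   5. ] [633.9 347.5   5. ]
[395. 397. 400. 304. 403. 407. 409. 413. 381. 358. 335. 315. 298. 295.
 295. 294. 293.] [304. 304. 305. 305. 304. 304. 303. 304. 305. 306. 304. 304. 305. 305.
 303.]
```

```bash
python3 -m handwheel '[[0.002,0.003,0.05,0,0,0,-1],[0.002,0.003,0.1,0,0,0,-1],[0.002,0.003,0.13,0,0,0,-1],[0.002,0.003,0.145,0,0,0,-1],[0.002,0.003,0.158,0,0,0,-1],[0.002,0.003,0.158,0,0,0,-1]]'
python3 - <<'E'
from h import *
st()
E
```

```text
clock: 3.08
position: [605.6, 280.5, 80.9]
ee_rot: [0.045, 0.999, -0.0, -0.0]
contact_force: [0.6, 0.1, 0.2]
gripper_width: 0.2
grasp_force: 0.0
3.08 [605.6 280.5  80.9] [ 0.045  0.999 -0.    -0.   ] [0.6 0.1 0.2] 0.2 0.0 [ 0.68  0.56 -0.04 -0.   -0.97 -2.34]
```

```bash
python3 -m handwheel '[[0.015,0,0,0,0,0,-1],[0.035,0,0,0,0,0,-1],[0.055,0,0,0,0,0,-1],[0.075,0,0,0,0,0,-1],[0.095,0,0,0,0,0,-1],[0.115,0,0,0,0,0,-1],[0.13,0,0,0,0,0,-1],[0.145,0,0,0,0,0,-1],[0.155,0,0,0,0,0,-1],[0.155,0,0,0,0,0,-1]]'; python3 -m handwheel '[[0.005,0,0,0,0,0,-1],[0.01,0,0,0,0,0,-1],[0.014,0,0,0,0,0,-1],[0.014,0,0,0,0,0,-1]]'
```

```text
clock: 4.32
position: [450.7, 294.9, 81.1]
ee_rot: [0.045, 0.999, 0.0, 0.0]
contact_force: [-0.2, 0.5, 0.1]
gripper_width: -0.1
grasp_force: 0.0
clock: 4.82
position: [437.0, 296.0, 80.9]
ee_rot: [0.045, 0.999, -0.0, -0.0]
contact_force: [-0.8, -0.2, -0.3]
gripper_width: 0.1
grasp_force: 0.0
```

```bash
python3 -m handwheel '[[0.003,0,0,0,0,0,-1],[0.006,0,0,0,0,0,-1],[0.006,0,0,0,0,0,-1]]';python3 - <<'E'
from h import *
im,d=pts('scene','s3.png');cv2.imwrite('pics/c3.png',cv2.resize(im[160:390,230:460],None,fx=2.6,fy=2.6))
E
```

```text
clock: 5.2
position: [431.1, 296.6, 80.9]
ee_rot: [0.045, 0.999, -0.0, -0.0]
contact_force: [-1.0, -0.5, 0.7]
gripper_width: -0.0
grasp_force: 0.0
```

View pics/c3.png

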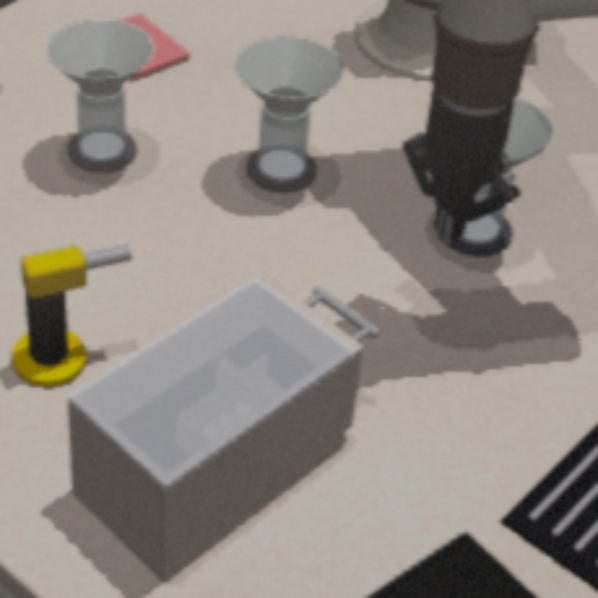

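The drawer didn't move: the handle is still at crop (343,312), and the wrist felt no force. I'll check the geometry of the TCP and the bar.

Run:
```python
from h import *
st()
print('tip by scene', ray('scene',230+460/2.6,160+225/2.6,81))
print('bar now',ray('scene',230+316/2.6,160+295/2.6,92),ray('scene',230+374/2.6,160+330/2.6,92))
d=np.load('pics/s3.png.npy');P=grid('scene',d)
q=P[240:252,395:418].reshape(-1,3);print('near tip',q[(q[:,2]>30)][:,:].min(0),np.median(q,0))
m=(P[...,2]>60)&(P[...,2]<100)&(P[...,0]>400)&(P[...,0]<470)&(P[...,1]>260)&(P[...,1]<340);q=P[m];print(len(q),q.min(0) if len(q) else '',q.mean(0) if len(q) else '')
m=(P[...,2]>80)&(P[...,2]<110)&(P[...,0]>550)&(P[...,0]<600)&(P[...,1]>230)&(P[...,1]<330);q=P[m];print('bar',len(q),q.min(0),q.max(0),q.mean(0))
# wrist depth of bar, w1
w=np.load('pics/w1.png.npy');c=camera_model('wrist');K=np.array(c['K']);H=np.array(c['hand_eye'])
def tool(u,v):
    x,y=u-K[0,2],v-K[1,2];r=np.hypot(x,y);t=r/K[0,0];D=np.array([np.sin(t)*x/r,np.sin(t)*y/r,np.cos(t)]);D*=w[v,u]/D[2];return (H[:3,:3]@D+H[:3,3]).round(1)
for p in[(277,158),(260,158),(300,158),(277,262),(277,270),(277,225),(270,350)]:print(p,w[p[1],p[0]],tool(*p))
```

```text
5.25 [431.2 296.6  80.9] [0.045 0.999 0.    0.   ] [-0.4 -1.  -0.2] 0.2 0.0 [ 0.91  0.35 -0.41  0.   -0.81 -2.57]
tip by scene [385.2 285.5  81. ]
bar now [579.2 248.   92. ] [579.2 315.8  92. ]
near tip [313.35329592 265.25229765  31.58312142] [436.88025813 295.57949215 118.89367088]
0  
bar 158 [569.38558805 244.51909205  87.41343956] [599.54013114 320.83442995 101.07366896] [582.08970843 282.77441937  95.39064679]
(277, 158) 303.64844 [ 30.5   1.4 140.2]
(260, 158) 304.8015 [ 30.3 -14.7 141.4]
(300, 158) 304.5671 [ 30.4  23.1 141.2]
(277, 262) 146.4996 [ 11.6   0.6 -31.4]
(277, 270) 139.8058 [ 11.4   0.6 -38.5]
(277, 225) 298.0379 [-27.3   1.4 115.3]
(270, 350) 116.085014 [ -7.   -2.2 -69.6]
```

Run:
```python
from h import *
c=camera_model('wrist');K=np.array(c['K']);H=np.array(c['hand_eye'])
Hi=np.linalg.inv(H)
def proj(p):
    q=Hi[:3,:3]@p+Hi[:3,3];r=np.hypot(q[0],q[1]);t=np.arctan2(r,q[2]);return (K[:2,2]+K[0,0]*t*q[:2]/r).round(1)
print('tcp',proj([0,0,0]),proj([11,0,0]),proj([0,-14,0]),proj([11,0,-31]))
im,w=pts('wrist','w2.png')
v,u=np.mgrid[:420,:560];x,y=u-K[0,2],v-K[1,2];r=np.hypot(x,y)+1e-9;t=r/K[0,0]
D=np.stack([np.tan(t)*x/r*w,np.tan(t)*y/r*w,w],-1);P=D@H[:3,:3].T+H[:3,3]
m=(abs(P[...,1])<25)&(abs(P[...,0])<25)&(w>0)&(P[...,2]<40);m[360:]=0
q=P[m];i=np.argsort(-q[:,2])[:300:15];print(q[i].round(1))
for col in(262,270,277,284,292):print(col,[(int(k),P[k,col].round().tolist()) for k in range(236,290,8)])
```

```text
tcp [275.6 254.3] [275.6 236.2] [250.5 254.2] [275.6 262.8]
[[ 10.7   1.1 -22.4]
 [ 11.5   6.4 -24. ]
 [ 11.9  -1.7 -24.8]
 [ 11.7  -6.  -25.5]
 [ 11.6   6.3 -26.4]
 [  7.   11.1 -26.9]
 [ 12.1  -0.8 -27.2]
 [ 11.2  -4.  -27.5]
 [ 11.8  -4.  -27.8]
 [  7.7  -9.7 -28. ]
 [  7.3  11.9 -28.3]
 [ 12.3   2.5 -28.7]
 [  7.1 -11.1 -29. ]
 [ 11.6  -4.  -29.3]
 [  6.9 -12.9 -29.7]
 [ 11.3  -6.7 -29.9]
 [  7.2 -10.5 -30. ]
 [ 12.    4.7 -30.2]
 [ 11.7   0.2 -30.5]
 [ 11.2  -2.1 -30.7]]
262 [(236, [81.0, -0.0, -163.0]), (244, [-31.0, -11.0, 81.0]), (252, [-39.0, -11.0, 82.0]), (260, [12.0, -6.0, -29.0]), (268, [11.0, -6.0, -37.0]), (276, [11.0, -6.0, -44.0]), (284, [12.0, -5.0, -51.0])]
270 [(236, [-24.0, -5.0, 83.0]), (244, [-31.0, -5.0, 81.0]), (252, [-38.0, -5.0, 82.0]), (260, [12.0, -3.0, -30.0]), (268, [12.0, -2.0, -37.0]), (276, [12.0, -2.0, -44.0]), (284, [12.0, -2.0, -50.0])]
277 [(236, [-24.0, 1.0, 81.0]), (244, [-31.0, 1.0, 83.0]), (252, [-38.0, 1.0, 80.0]), (260, [12.0, 1.0, -30.0]), (268, [11.0, 1.0, -36.0]), (276, [11.0, 1.0, -43.0]), (284, [11.0, 1.0, -50.0])]
284 [(236, [-24.0, 7.0, 81.0]), (244, [-31.0, 7.0, 82.0]), (252, [-38.0, 7.0, 81.0]), (260, [11.0, 4.0, -29.0]), (268, [12.0, 4.0, -37.0]), (276, [11.0, 4.0, -44.0]), (284, [12.0, 3.0, -51.0])]
292 [(236, [-24.0, 13.0, 81.0]), (244, [-31.0, 14.0, 81.0]), (252, [-38.0, 14.0, 81.0]), (260, [-46.0, 14.0, 82.0]), (268, [8.0, 8.0, -30.0]), (276, [8.0, 7.0, -37.0]), (284, [11.0, 7.0, -50.0])]
```

The fingers really end about 24 mm short of the stated TCP: in the wrist depth they stop at tool z of about -23, while the bench depth is consistent. So the tips passed over the bar. I'll use that offset, go back and repeat the pull lower.

```bash
python3 -m handwheel '[[0,0,-0.04,0,0,0,-1],[-0.06,0,-0.05,0,0,0,-1],[-0.12,0,-0.05,0,0,0,-1],[-0.175,0,-0.05,0,0,0,-1],[-0.175,0,-0.05,0,0,0,-1],[-0.175,0,-0.01,0,0,0,-1],[-0.175,0,0.015,0,0,0,-1],[-0.175,0,0.026,0,0,0,-1],[-0.175,0,0.026,0,0,0,-1]]'
```

```text
clock: 6.42
position: [604.9, 280.9, 54.7]
ee_rot: [0.045, 0.999, -0.0, -0.0]
contact_force: [-0.5, 0.1, 0.2]
gripper_width: 0.2
grasp_force: 0.0
```

```bash
python3 -m handwheel '[[0.008,0,0,0,0,0,-1],[0.02,0,0,0,0,0,-1],[0.03,0,0,0,0,0,-1],[0.03,0,0,0,0,0,-1]]'
```

```text
clock: 6.92
position: [574.4, 283.7, 55.5]
ee_rot: [0.045, 0.999, -0.0, -0.0]
contact_force: [0.4, 0.4, -0.4]
gripper_width: 0.1
grasp_force: 0.0
```

Run:
```python
from h import *
im,d=pts('side');P=grid('side',d)
m=(P[...,2]>84)&(P[...,2]<104)&(P[...,0]>530)&(P[...,0]<600)&(P[...,1]>245)&(P[...,1]<320);q=P[m];print(len(q),np.percentile(q,[5,50,95],axis=0).round(1))
im,d=pts('scene');P=grid('scene',d)
m=(P[...,2]>84)&(P[...,2]<104)&(P[...,0]>530)&(P[...,0]<600)&(P[...,1]>245)&(P[...,1]<320);q=P[m];print(len(q),np.percentile(q,[5,50,95],axis=0).round(1))
```

```text
254 [[549.2 250.7  88.9]
 [559.  289.3  94.5]
 [584.3 315.  100.3]]
82 [[557.2 251.3  89. ]
 [568.1 304.9  95.6]
 [581.3 317.3 102. ]]
```

The bar has moved to x≈558, so the hook is holding. I'll pull on to the stop.

```bash
python3 -m handwheel '[[0.02,0,0,0,0,0,-1],[0.04,0,0,0,0,0,-1],[0.06,0,0,0,0,0,-1],[0.08,0,0,0,0,0,-1],[0.1,0,0,0,0,0,-1],[0.115,0,0,0,0,0,-1],[0.125,0,0,0,0,0,-1],[0.132,0,0,0,0,0,-1]]';python3 -m handwheel '[[0.003,0,0,0,0,0,-1],[0.006,0,0,0,0,0,-1],[0.009,0,0,0,0,0,-1]]'
```

```text
clock: 8.02
position: [444.0, 295.5, 55.0]
ee_rot: [0.045, 0.999, 0.0, 0.0]
contact_force: [0.9, -0.1, 0.5]
gripper_width: -0.2
grasp_force: 0.9
clock: 8.4
position: [435.3, 296.2, 54.9]
ee_rot: [0.045, 0.999, 0.0, 0.0]
contact_force: [3.1, -0.6, 0.7]
gripper_width: 0.1
grasp_force: 0.8
```

```bash
python3 -m handwheel '[[0.003,0,0,0,0,0,-1],[0.005,0,0,0,0,0,-1],[0.005,0,0,0,0,0,-1]]'
```

```text
clock: 8.78
position: [434.6, 296.5, 55.1]
ee_rot: [0.044, 0.999, 0.001, 0.003]
contact_force: [19.4, -6.3, -7.7]
gripper_width: -0.3
grasp_force: 9.9
```

```bash
python3 -m handwheel '[[-0.013,0,0,0,0,0,-1],[-0.013,0,-0.03,0,0,0,-1],[-0.013,0,-0.09,0,0,0,-1],[-0.03,0,-0.15,0,0,-0.18,-0.5],[-0.06,0,-0.2,0,0,-0.36,-0.3],[-0.09,0,-0.2,0,0,-0.54,-0.3],[-0.11,0,-0.2,0,0,-0.72,-0.3],[-0.11,0,-0.2,0,0,-0.9,-0.3],[-0.11,0,-0.2,0,0,-1.08,-0.3],[-0.11,0,-0.2,0,0,-1.26,-0.3]]';python3 -m handwheel '[[0,0,0,0,0,-0.18,-0.3],[0,0,0,0,0,-0.311,-0.3],[0,0,0,0,0,-0.311,-0.3]]'
python3 - <<'E'
from h import *
s=read_state();st();json.dump([s['position'].tolist(),s['ee_rot'].tolist()],open('w3.json','w'))
im,d=pts('wrist','w3.png')
E
```

```text
clock: 10.02
position: [539.2, 286.6, 254.1]
ee_rot: [-0.555, 0.832, 0.0, -0.001]
contact_force: [0.3, -0.5, -0.2]
gripper_width: 30.1
grasp_force: 0.0
clock: 10.4
position: [539.2, 286.7, 254.3]
ee_rot: [-0.674, 0.739, 0.0, -0.001]
contact_force: [0.2, 0.9, 0.6]
gripper_width: 30.2
grasp_force: 0.0
10.4 [539.2 286.7 254.3] [-0.674  0.739  0.    -0.001] [0.2 0.9 0.6] 30.2 0.0 [ 0.75  0.34  0.04 -0.   -1.28 -0.84]
```

View pics/w3.png

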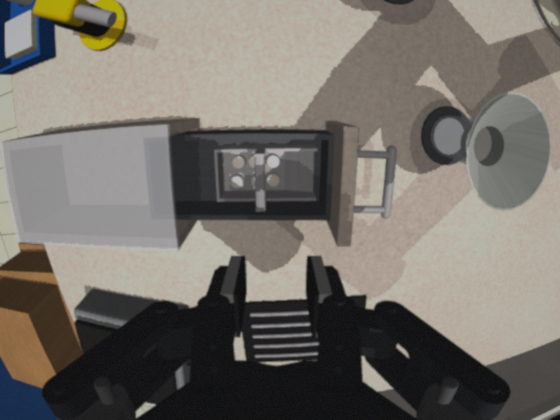

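The drawer is fully open. The scoop spans cols 216–320, with its bow a bar at col 261 (rows 153–212). Its longer, open side is on the right, towards the robot.

Run:
```python
from h import *
p,q=json.load(open('w3.json'));s={'position':np.array(p),'ee_rot':q}
for a in[(261,155),(261,182),(261,211)]:print('bow',wray(*a,99,s))
for a in[(217,150),(320,150),(217,201),(320,201)]:print('rim',wray(*a,62,s))
w=np.load('pics/w3.png.npy');c=camera_model('wrist');K=np.array(c['K']);H=np.array(c['hand_eye'])
v,u=np.mgrid[:420,:560];x,y=u-K[0,2],v-K[1,2];r=np.hypot(x,y)+1e-9;t=r/K[0,0]
D=np.stack([np.tan(t)*x/r*w,np.tan(t)*y/r*w,w],-1);T=D@H[:3,:3].T+H[:3,3]
W=R.from_quat(q).apply(T.reshape(-1,3)).reshape(T.shape)+p
m=(W[...,2]>88)&(W[...,2]<108)&(u>240)&(u<290)&(v>140)&(v<225);print('bow depth',m.sum(),W[m].mean(0),cv2.minAreaRect(W[m][:,:2].astype(np.float32)))
m=(abs(T[...,1])<60)&(abs(T[...,0])<25)&(T[...,2]<30)&(w>0)&(v<330);k=T[m];i=np.argsort(-k[:,2])[:60:6];print(k[i].round(1))
m=(W[...,2]>115)&(W[...,2]<128)&(u>320)&(u<370)&(v>110)&(v<250);print('front top',W[m].mean(0))
```

```text
bow [550.3 254.9  99. ]
bow [553.  282.3  99. ]
bow [556.2 312.9  99. ]
rim [600.6 249.8  62. ]
rim [487.1 260.5  62. ]
rim [608.6 308.5  62. ]
rim [490.4 319.3  62. ]
bow depth 603 [554.8224944  281.78470679  98.30609966] ((555.0933227539062, 282.9853515625), (60.67991638183594, 10.106295585632324), 85.13597869873047)
[[ -2.2 -14.3 -20.6]
 [ -4.7  16.  -21.3]
 [ -1.5  15.8 -21.7]
 [ -4.6  15.9 -22.4]
 [ -3.2  15.8 -22.8]
 [ -7.6  15.9 -23.3]
 [ -6.3  15.8 -23.5]
 [-11.6  15.5 -23.8]
 [ -6.5  15.8 -24.1]
 [  8.9  15.6 -24.3]]
front top [470.90205819 288.2053094  122.96905557]
```

```bash
python3 -m handwheel '[[0.002,-0.0155,0.03,0,0,0,-0.3],[0.002,-0.0155,0.09,0,0,0,-0.3],[0.002,-0.0155,0.14,0,0,0,-0.3],[0.002,-0.0155,0.175,0,0,0,-0.3],[0.002,-0.0155,0.199,0,0,0,-0.3],[0.002,-0.0155,0.199,0,0,0,-0.3],[0.002,-0.0155,0.199,0,0,0,-1],[0.002,-0.0155,0.199,0,0,0,-1],[0.002,-0.0155,0.199,0,0,0,-1],[0.002,-0.0155,0.199,0,0,0,-1]]'
```

```text
clock: 11.7
position: [555.7, 284.0, 57.2]
ee_rot: [-0.675, 0.738, -0.0, 0.001]
contact_force: [-0.8, 0.8, 3.1]
gripper_width: 8.6
grasp_force: 59.1
```

```bash
python3 -m handwheel '[[0,0,-0.005,0,0,0,-1],[0,0,-0.02,0,0,0,-1],[0,0,-0.04,0,0,0,-1],[0,0,-0.06,0,0,0,-1],[0,0,-0.08,0,0,0,-1],[0,0,-0.1,0,0,0,-1],[0,0,-0.115,0,0,0,-1],[0,0,-0.12,0,0,0,-1],[0,0,-0.12,0,0,0,-1]]'
python3 - <<'E'
from h import *
st();im,d=pts('side');cv2.imwrite('pics/d4.png',cv2.resize(im[100:330,60:400],None,fx=2.2,fy=2.2))
row([575,75,60],down(175))
E
```

```text
clock: 12.82
position: [554.9, 283.3, 175.8]
ee_rot: [-0.675, 0.738, 0.0, -0.0]
contact_force: [0.2, 0.7, -2.4]
gripper_width: 8.4
grasp_force: 58.5
12.82 [554.9 283.3 175.8] [-0.675  0.738  0.    -0.   ] [ 0.2  0.7 -2.4] 8.4 58.5 [ 0.73  0.41 -0.05 -0.   -1.12 -0.82]
row [ 0.2053 -0.0392  0.1153] [ 0.0012 -0.0007 -0.003 ] rows 3.8
```

View pics/d4.png

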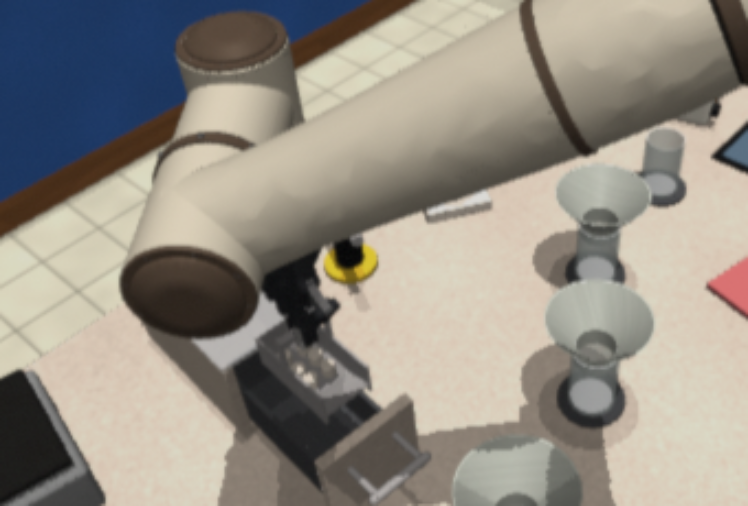

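The scoop hangs level by its bow with the stones in it, clear of the drawer. I'll carry it to free bench at (520,75).

```bash
python3 -m handwheel '[[0.01,0.001,0,0,0,0,-1],[0.03,0.002,0,0,0,0,-1],[0.06,0.005,0,0,0,0,-1],[0.09,0.007,0,0,0,0,-1],[0.12,0.009,0,0,0,0,-1],[0.15,0.012,0,0,0,0,-1],[0.18,0.014,0,0,0,0,-1],[0.2,0.015,0.01,0,0,0,-1],[0.21,0.016,0.03,0,0,0,-1],[0.21,0.016,0.05,0,0,0,-1]]';python3 -m handwheel '[[0,0,0.02,0,0,0,-1],[0,0,0.04,0,0,0,-1],[0,0,0.06,0,0,0,-1],[0,0,0.072,0,0,0,-1],[0,0,0.08,0,0,0,-1],[0,0,0.083,0,0,0,-1],[0,0,0.083,0,0,0,-1]]'
```

```text
clock: 14.12
position: [519.6, 74.1, 124.9]
ee_rot: [-0.674, 0.739, 0.0, -0.0]
contact_force: [0.3, 0.1, -2.8]
gripper_width: 9.0
grasp_force: 58.5
clock: 15.0
position: [520.5, 75.7, 43.1]
ee_rot: [-0.675, 0.738, -0.0, 0.0]
contact_force: [1.1, -0.3, -1.9]
gripper_width: 8.5
grasp_force: 58.5
```

```bash
python3 -m handwheel '[[0,0,0.003,0,0,0,-1],[0,0,0.006,0,0,0,-1],[0,0,0.008,0,0,0,-1],[0,0,0.008,0,0,0,-1]]'
```

```text
clock: 15.5
position: [520.2, 75.6, 35.2]
ee_rot: [-0.675, 0.738, -0.0, -0.0]
contact_force: [-2.0, -0.5, 0.7]
gripper_width: 8.6
grasp_force: 59.0
```

```bash
python3 -m handwheel '[[0,0,0.001,0,0,0,-1],[0,0,0.001,0,0,0,-0.6],[0,0,0.001,0,0,0,-0.3],[0,0,0.001,0,0,0,-0.3],[0,0,0.001,0,0,0,-0.3],[0,0,-0.04,0,0,0,-0.3],[0,0,-0.1,0,0,0,-0.3],[0,0,-0.16,0,0,0,-0.3],[0,0,-0.2,0,0,0,0],[0,0,-0.2,0,0,0,0]]'
python3 - <<'E'
from h import *
s=read_state();st();json.dump([s['position'].tolist(),s['ee_rot'].tolist()],open('w4.json','w'))
im,d=pts('wrist','w4.png')
p,q=json.load(open('w4.json'))
w=d;c=camera_model('wrist');K=np.array(c['K']);H=np.array(c['hand_eye'])
v,u=np.mgrid[:420,:560];x,y=u-K[0,2],v-K[1,2];r=np.hypot(x,y)+1e-9;t=r/K[0,0]
D=np.stack([np.tan(t)*x/r*w,np.tan(t)*y/r*w,w],-1);T=D@H[:3,:3].T+H[:3,3]
W=R.from_quat(q).apply(T.reshape(-1,3)).reshape(T.shape)+p
for lo,hi in((66,86),(30,48)):
    m=(W[...,2]>lo)&(W[...,2]<hi)&(abs(W[...,0]-520)<80)&(abs(W[...,1]-75)<50)&(v<250);print(lo,m.sum(),W[m].mean(0),cv2.minAreaRect(W[m][:,:2].astype(np.float32)))
# target lean pose: grip point at scoop (+10, z 25), yaw -5 , lean 30
def side_pose(org,yaw,lean,gx,gz,off):
    Y=R.from_euler('z',yaw,degrees=True);L=np.radians(lean)
    a=Y.apply([-np.sin(L),0,-np.cos(L)]);ty=Y.apply([0,-1,0]);tx=np.cross(ty,a)
    return np.array(org)+Y.apply([gx,0,gz])+a*off, R.from_matrix(np.stack([tx,ty,a],1))
E
```

```text
clock: 16.75
position: [522.1, 76.3, 238.8]
ee_rot: [-0.675, 0.738, -0.002, 0.004]
contact_force: [0.2, 0.0, -1.1]
gripper_width: 42.6
grasp_force: 0.0
16.75 [522.1  76.3 238.8] [-0.675  0.738 -0.002  0.004] [ 0.2  0.  -1.1] 42.6 0.0 [ 0.45  0.19 -0.19  0.   -1.18 -0.54]
66 589 [519.93249577  73.87596102  76.3749198 ] ((519.9778442382812, 74.81124114990234), (60.86847686767578, 9.496554374694824), 84.92646026611328)
30 969 [523.6214732   76.08749657  37.99769239] ((514.7054443359375, 75.18063354492188), (61.52281188964844, 114.9024429321289), 84.96630096435547)
```

View pics/w4.png

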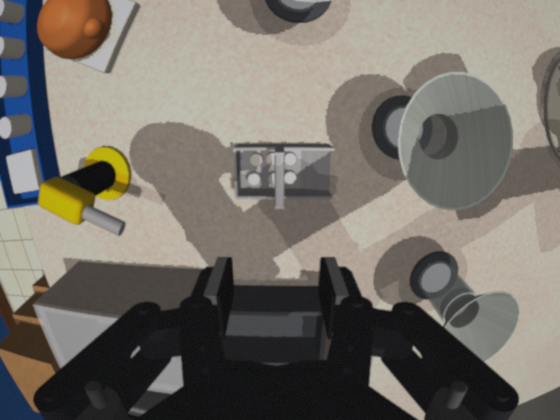

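The scoop stands level at (520,75) with its bow top at 76, yaw -5° and the stones inside. Next I set up the leaned side-wall grasp from behind.

```bash
cat >> h.py <<'E'
def side_pose(org,yaw,lean,gx,gz,off):
    Y=R.from_euler('z',yaw,degrees=True);L=np.radians(lean)
    a=Y.apply([-np.sin(L),0,-np.cos(L)]);ty=Y.apply([0,-1,0]);tx=np.cross(ty,a)
    return np.array(org)+Y.apply([gx,0,gz])+a*off, R.from_matrix(np.stack([tx,ty,a],1))
E
python3 - <<'E'
from h import *
for o in(-100,47):
    p,r=side_pose([520,75,0],-5,35,12,27,o);print(p.round(1),r.as_quat().round(3))
p,r=side_pose([520,75,0],-5,35,12,27,-100);row(p,r)
w=np.load('pics/w4.png.npy');c=camera_model('wrist');K=np.array(c['K']);H=np.array(c['hand_eye'])
v,u=np.mgrid[:420,:560];x,y=u-K[0,2],v-K[1,2];r=np.hypot(x,y)+1e-9;t=r/K[0,0]
T=np.stack([np.tan(t)*x/r*w,np.tan(t)*y/r*w,w],-1)@H[:3,:3].T+H[:3,3]
m=(abs(T[...,1])<60)&(abs(T[...,0])<15)&(T[...,2]<30)&(w>0)&(v<330);print(np.sort(T[m][:,2])[::-1][:60:6])
E
```

```text
[589.1  69.  108.9] [ 0.953 -0.042 -0.3   -0.013]
[505.1  76.3 -11.5] [ 0.953 -0.042 -0.3   -0.013]
row [ 0.0011 -0.0685  0.1274] [-0.4829 -0.4784 -1.519 ] rows 8.9
[-22.03699976 -22.57910992 -22.8067526  -23.02786598 -23.21766545
 -23.31582513 -23.57845001 -23.66742653 -24.3845729  -24.73928702]
```

```bash
python3 -m handwheel '[[0.001,-0.068,0,-0.483,-0.478,-1.519,0.5],[0.001,-0.068,0,-0.483,-0.478,-1.519,1],[0.001,-0.068,0,-0.483,-0.478,-1.519,1],[0.001,-0.068,0,-0.483,-0.478,-1.519,1],[0.001,-0.068,0,-0.483,-0.478,-1.519,1],[0.001,-0.068,0,-0.483,-0.478,-1.519,1],[0.001,-0.068,0,-0.483,-0.478,-1.519,1],[0.001,-0.068,0,-0.483,-0.478,-1.519,1],[0.001,-0.068,0.06,-0.483,-0.478,-1.519,1],[0.001,-0.068,0.06,-0.483,-0.478,-1.519,1]]'
python3 - <<'E'
from h import *
st()
for o in(-100,-60,47):
    p,r=side_pose([520,75,0],-5,35,12,27,o);row(p,r)
E
```

```text
clock: 18.05
position: [584.2, 69.0, 166.2]
ee_rot: [0.949, -0.043, -0.311, -0.01]
contact_force: [-0.8, -0.3, -0.4]
gripper_width: 85.6
grasp_force: 0.0
18.05 [584.2  69.  166.2] [ 0.949 -0.043 -0.311 -0.01 ] [-0.8 -0.3 -0.4] 85.6 0.0 [ 0.27  0.71  0.39 -0.21 -1.84  1.21]
row [ 0.0378 -0.0008  0.0433] [ 0.0054  0.0214 -0.0059] rows 0.9
row [ 0.0387 -0.001   0.0833] [ 0.0054  0.0214 -0.0059] rows 1.5
row [ 0.0409 -0.0016  0.1903] [ 0.0054  0.0214 -0.0059] rows 3.1
```

```bash
python3 -m handwheel '[[0.038,-0.001,0.043,0.005,0.021,-0.006,1],[0.038,-0.001,0.043,0.005,0.021,-0.006,1],[0.038,-0.001,0.043,0.005,0.021,-0.006,1]]'
python3 - <<'E'
from h import *
st()
p,r=side_pose([520,75,0],-5,35,12,27,47);row(p,r)
E
```

```text
clock: 18.42
position: [595.2, 68.5, 120.8]
ee_rot: [0.956, -0.04, -0.29, -0.015]
contact_force: [0.2, 0.3, 1.6]
gripper_width: 85.5
grasp_force: 0.0
18.43 [595.2  68.5 120.8] [ 0.956 -0.04  -0.29  -0.015] [0.2 0.3 1.6] 85.5 0.0 [ 0.27  0.74  0.34 -0.2  -1.73  1.24]
row [-0.0017  0.0005  0.1602] [-0.0028 -0.022   0.0038] rows 2.6
```

```bash
python3 -m handwheel '[[-0.002,0,0.03,-0.003,-0.022,0.004,1],[-0.002,0,0.06,-0.003,-0.022,0.004,1],[-0.002,0,0.09,-0.003,-0.022,0.004,1],[-0.002,0,0.115,-0.003,-0.022,0.004,1],[-0.002,0,0.115,-0.003,-0.022,0.004,1]]'
python3 - <<'E'
from h import *
st()
p,r=side_pose([520,75,0],-5,35,12,27,47);row(p,r)
E
```

```text
clock: 19.05
position: [528.8, 75.0, 25.3]
ee_rot: [0.952, -0.041, -0.302, -0.013]
contact_force: [0.6, 0.6, 0.7]
gripper_width: 85.6
grasp_force: 0.0
19.05 [528.8  75.   25.3] [ 0.952 -0.041 -0.302 -0.013] [0.6 0.6 0.7] 85.6 0.0 [ 0.3   0.75  0.09 -0.22 -1.49  1.27]
row [0.0018 0.0008 0.0438] [0.0002 0.0025 0.0008] rows 0.7
```

```bash
python3 -m handwheel '[[0.002,0.001,0.02,0,0.003,0,1],[0.002,0.001,0.038,0,0.003,0,1],[0.002,0.001,0.038,0,0.003,0,1]]'; python3 -m handwheel '[[0,0,0,0,0,0,0.6],[0,0,0,0,0,0,0.3],[0,0,0,0,0,0,-1],[0,0,0,0,0,0,-1],[0,0,0,0,0,0,-1]]';python3 - <<'E'
from h import *
im,d=pts('scene');cv2.imwrite('pics/c5.png',cv2.resize(im[130:330,230:450],None,fx=3,fy=3))
E
```

```text
clock: 19.42
position: [509.6, 75.8, -7.1]
ee_rot: [0.953, -0.041, -0.3, -0.013]
contact_force: [0.2, -0.3, -0.8]
gripper_width: 85.4
grasp_force: 0.0
clock: 20.05
position: [510.5, 75.8, -7.0]
ee_rot: [0.953, -0.041, -0.299, -0.013]
contact_force: [2.9, -0.6, 6.5]
gripper_width: 59.2
grasp_force: 65.3
```

View pics/c5.png

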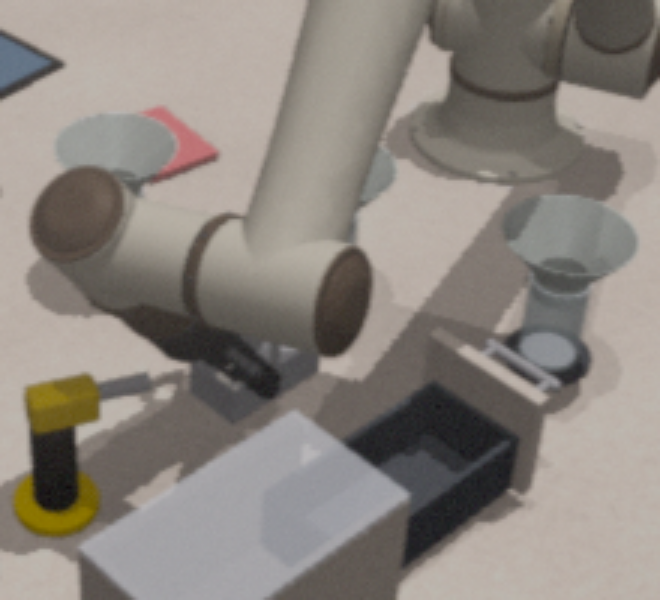

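The scoop is held by its side walls: opening 59 mm, drawer still open. Next I work out the lift, the carry and the pour.

```bash
cat >> h.py <<'E'
def hold():  # scoop frame in tool, from the grasp state
    p,q=json.load(open('grasp.json'));Rt=R.from_quat(q);Rs=R.from_euler('z',-5,degrees=True)
    return Rt.inv().apply(np.array([520,75,0])-p), Rt.inv()*Rs
def tool_for(org,yaw,phi):  # scoop origin, yaw, front-down angle
    t,r=hold();Rs=R.from_euler('z',yaw,degrees=True)*R.from_euler('y',-phi,degrees=True)
    Rt=Rs*r.inv();return np.array(org)-Rt.apply(t),Rt
def lip_org(lip,yaw,phi):
    Rs=R.from_euler('z',yaw,degrees=True)*R.from_euler('y',-phi,degrees=True);return np.array(lip)-Rs.apply([-62,0,13])
E
python3 - <<'E'
from h import *
s=read_state();json.dump([s['position'].tolist(),s['ee_rot'].tolist()],open('grasp.json','w'))
print(R.from_euler('y',-90,degrees=True).apply([-1,0,0]))
row(*tool_for([520,75,195],-5,0)); row(*tool_for([520,75,195],-55,0))
E
```

```text
[-2.22044605e-16  0.00000000e+00 -1.00000000e+00]
row [-0.1113 -0.0002 -0.1601] [ 0. -0.  0.] rows 3.1
row [-0.1085 -0.0075 -0.162 ] [0.498  0.001  0.7166] rows 4.7
```

```bash
python3 -m handwheel '[[-0.003,0,-0.004,0,0,0,-1],[-0.011,0,-0.016,0,0,0,-1],[-0.025,0,-0.036,0,0,0,-1],[-0.042,0,-0.06,0,0,0,-1],[-0.06,0,-0.086,0,0,0,-1],[-0.078,0,-0.112,0,0,0,-1],[-0.093,0,-0.134,0,0,0,-1],[-0.105,0,-0.151,0,0,0,-1],[-0.111,0,-0.16,0,0,0,-1],[-0.111,0,-0.16,0,0,0,-1]]'
python3 - <<'E'
from h import *
st()
row(*tool_for([490,-70,198],-57,0)); row(*tool_for([450,-222,198],-110,0))
E
```

```text
clock: 21.35
position: [509.4, 75.6, 186.6]
ee_rot: [0.953, -0.041, -0.3, -0.014]
contact_force: [-0.7, -0.2, -2.8]
gripper_width: 59.5
grasp_force: 64.8
21.35 [509.4  75.6 186.6] [ 0.953 -0.041 -0.3   -0.014] [-0.7 -0.2 -2.8] 59.5 64.8 [ 0.31  0.56  0.17 -0.23 -1.75  1.2 ]
row [-0.0129  0.1393  0.0036] [0.5185 0.0036 0.7439] rows 4.9
row [-0.0281  0.2924  0.014 ] [1.0474 0.004  1.5028] rows 9.8
```

```bash
python3 -m handwheel '[[-0.001,0.006,0,0.02,0,0.03,-1],[-0.002,0.02,0.001,0.07,0,0.1,-1],[-0.004,0.04,0.001,0.14,0,0.2,-1],[-0.006,0.06,0.002,0.21,0,0.3,-1],[-0.007,0.08,0.002,0.28,0,0.4,-1],[-0.009,0.1,0.003,0.35,0,0.5,-1],[-0.011,0.117,0.003,0.42,0,0.6,-1],[-0.012,0.13,0.003,0.475,0.003,0.68,-1],[-0.013,0.139,0.004,0.518,0.004,0.744,-1],[-0.013,0.139,0.004,0.518,0.004,0.744,-1]]'
python3 - <<'E'
from h import *
st()
row(*tool_for([450,-222,198],-110,0))
E
```

```text
clock: 22.6
position: [483.3, -63.1, 189.7]
ee_rot: [0.838, -0.456, -0.264, -0.142]
contact_force: [-0.4, -0.8, -2.1]
gripper_width: 59.3
grasp_force: 65.0
22.6 [483.3 -63.1 189.7] [ 0.838 -0.456 -0.264 -0.142] [-0.4 -0.8 -2.1] 59.3 65.0 [-0.12  0.44  0.06 -0.45 -1.61  0.78]
row [ 0.0892  0.1068 -0.0633] [5.294e-01 4.000e-04 7.555e-01] rows 4.9
```

```bash
python3 -m handwheel '[[0.004,0.005,-0.003,0.02,0,0.03,-1],[0.014,0.017,-0.01,0.07,0,0.1,-1],[0.026,0.031,-0.018,0.14,0,0.2,-1],[0.038,0.045,-0.027,0.21,0,0.3,-1],[0.05,0.06,-0.036,0.28,0,0.4,-1],[0.062,0.074,-0.044,0.35,0,0.5,-1],[0.074,0.088,-0.053,0.42,0,0.6,-1],[0.083,0.1,-0.059,0.485,0,0.69,-1],[0.089,0.107,-0.063,0.529,0,0.755,-1],[0.089,0.107,-0.063,0.529,0,0.755,-1]]'
python3 - <<'E'
from h import *
st()
im,d=pts('scene','s6.png');cv2.imwrite('pics/c6.png',cv2.resize(im[60:300,170:450],None,fx=2.5,fy=2.5))
P=grid('scene',d);m=(P[...,2]>143)&(P[...,2]<156)&(abs(P[...,0]-478)<75)&(abs(P[...,1]+145)<75);print('funnel',m.sum(),cv2.minEnclosingCircle(P[m][:,:2].astype(np.float32)))
im,d=pts('side','d6.png');P=grid('side',d);m=(P[...,2]>143)&(P[...,2]<156)&(abs(P[...,0]-478)<75)&(abs(P[...,1]+145)<75);print('funnel',m.sum(),cv2.minEnclosingCircle(P[m][:,:2].astype(np.float32)))
E
```

```text
clock: 23.85
position: [453.6, -211.8, 191.2]
ee_rot: [-0.549, 0.78, 0.171, 0.245]
contact_force: [0.1, -0.5, -2.6]
gripper_width: 59.3
grasp_force: 65.0
23.85 [ 453.6 -211.8  191.2] [-0.549  0.78   0.171  0.245] [ 0.1 -0.5 -2.6] 59.3 65.0 [-0.53  0.32 -0.07 -0.61 -1.36  0.38]
funnel 219 ((476.89776611328125, -143.77810668945312), 63.884883880615234)
funnel 197 ((475.8429260253906, -143.92486572265625), 63.486785888671875)
```

View pics/c6.png

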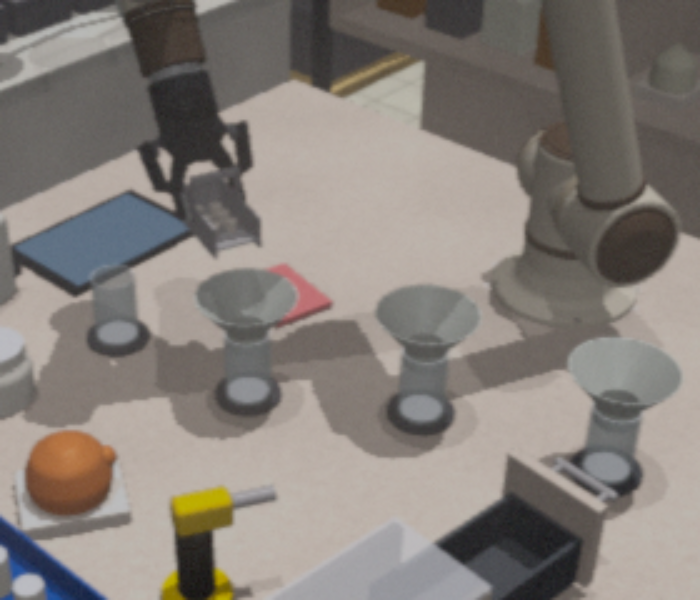

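The scoop is level with its open front facing the target funnel, whose mouth is at about (247,290) in the crop. The stones are still in it. I'll compute the pour rows with the lip held about 10 mm behind the mouth's centre.

Run:
```python
from h import *
f=np.array([.342,.94,0]);lip=np.array([476.5,-144,172])-10*f
for phi in range(10,101,10):
    print(phi,end=' ');row(*tool_for(lip_org(lip,-110,phi),-110,phi))
```

```text
10 row [0.0124 0.0023 0.0276] [0.001  0.1757 0.005 ] rows 0.9
20 row [0.0077 0.0023 0.0191] [2.000e-04 3.503e-01 5.000e-03] rows 1.9
30 row [0.0015 0.0022 0.0114] [-5.000e-04  5.248e-01  5.100e-03] rows 2.8
40 row [-0.0059  0.0022  0.005 ] [-0.0013  0.6993  0.0052] rows 3.7
50 row [-0.0143  0.0021 -0.    ] [-0.0021  0.8739  0.0052] rows 4.7
60 row [-0.0234  0.0021 -0.0036] [-0.0029  1.0484  0.0052] rows 5.6
70 row [-0.033   0.002  -0.0054] [-0.0036  1.2229  0.0051] rows 6.5
80 row [-0.0428  0.002  -0.0056] [-0.0045  1.3975  0.0051] rows 7.5
90 row [-0.0525  0.0019 -0.0041] [-0.0053  1.572   0.005 ] rows 8.4
100 row [-0.0617  0.0018 -0.0009] [-0.0061  1.7465  0.0048] rows 9.4
```

```bash
python3 -m handwheel '[[0.015,0.002,0.03,0,0.09,0.005,-1],[0.012,0.002,0.028,0,0.175,0.005,-1],[0.008,0.002,0.019,0,0.35,0.005,-1],[0.005,0.002,0.015,0,0.437,0.005,-1],[0.0015,0.002,0.011,0,0.525,0.005,-1],[-0.002,0.002,0.008,0,0.612,0.005,-1],[-0.006,0.002,0.005,-0.001,0.7,0.005,-1],[-0.01,0.002,0.002,-0.001,0.787,0.005,-1],[-0.014,0.002,0,-0.002,0.874,0.005,-1],[-0.014,0.002,0,-0.002,0.874,0.005,-1]]'
python3 - <<'E'
from h import *
st()
f=np.array([.342,.94,0]);lip=np.array([476.5,-144,172])-10*f
for phi in (50,60,70,80,90,97):
    print(phi,end=' ');row(*tool_for(lip_org(lip,-110,phi),-110,phi))
E
```

```text
clock: 25.2
position: [456.8, -198.3, 198.8]
ee_rot: [-0.57, 0.811, -0.076, -0.109]
contact_force: [-0.0, 0.7, -1.7]
gripper_width: 58.9
grasp_force: 65.6
25.2 [ 456.8 -198.3  198.8] [-0.57   0.811 -0.076 -0.109] [-0.   0.7 -1.7] 58.9 65.6 [ 0.07  0.19 -0.43  0.28 -1.08 -0.56]
50 row [ 0.0014  0.0001 -0.0001] [ 0.0002 -0.0004  0.0029] rows 0.0
60 row [-0.0017  0.0001 -0.0094] [-0.0003  0.1741  0.0029] rows 0.9
70 row [-0.0065  0.0001 -0.018 ] [-0.0009  0.3487  0.0029] rows 1.9
80 row [-0.0126  0.0001 -0.0256] [-0.0015  0.5232  0.0028] rows 2.8
90 row [-0.02    0.0001 -0.032 ] [-0.002   0.6977  0.0028] rows 3.7
97 row [-0.0257  0.     -0.0357] [-0.0024  0.8199  0.0027] rows 4.4
```

```bash
python3 -m handwheel '[[0,0,-0.005,0,0.087,0,-1],[-0.002,0,-0.009,0,0.174,0,-1],[-0.004,0,-0.014,0,0.26,0,-1],[-0.0065,0,-0.018,0,0.349,0,-1],[-0.01,0,-0.022,0,0.436,0,-1],[-0.0126,0,-0.0256,0,0.523,0,-1],[-0.02,0,-0.032,0,0.698,0,-1],[-0.02,0,-0.032,0,0.698,0,-1],[-0.02,0,-0.032,0,0.698,0,-1],[-0.02,0,-0.032,0,0.698,0,-1]]'
python3 - <<'E'
from h import *
st()
a,d=pts('scene');b,d=pts('side')
c1=cv2.resize(a[110:260,190:340],None,fx=2.6,fy=2.6);c2=cv2.resize(b[130:280,260:410],None,fx=2.6,fy=2.6)
cv2.imwrite('pics/c7.png',np.hstack([c1,c2]))
E
```

```text
clock: 26.45
position: [465.7, -174.5, 225.5]
ee_rot: [-0.508, 0.727, -0.266, -0.378]
contact_force: [-0.2, -0.1, -2.1]
gripper_width: 59.3
grasp_force: 65.8
26.45 [ 465.7 -174.5  225.5] [-0.508  0.727 -0.266 -0.378] [-0.2 -0.1 -2.1] 59.3 65.8 [ 0.35  0.38 -0.54  0.69 -1.43 -1.09]
```

View pics/c7.png

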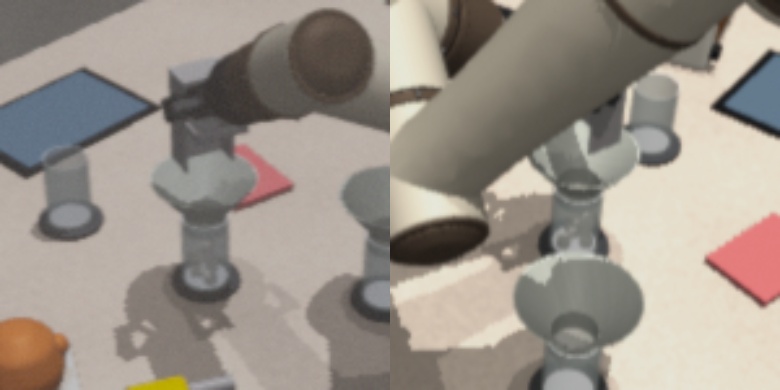

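The picture shows white stones in the target jar and the scoop hanging front down. That was my last permitted view, so from here I check by numbers. I'll tip it slightly further with a small shake and average the weight.

```bash
python3 -m handwheel '[[-0.003,0,-0.004,0,0.087,0,-1],[-0.006,0,-0.007,0,0.17,0,-1],[0,0,0,0,0,0,-1],[-0.006,0,-0.007,0,0.17,0,-1],[-0.006,0,-0.007,0,0.17,0,-1],[-0.006,0,-0.007,0,0.17,0,-1]]'
python3 - <<'E'
from h import *
F=[]
for i in range(8):
    im,d=get_image('wrist');F.append(read_state()['contact_force'])
print(np.mean(F,0).round(2),np.std(F,0).round(2))
st()
f=np.array([.342,.94,0]);lip=np.array([476.5,-144,205])-20*f
for phi in (90,70,50,30,10,0):
    print(phi,end=' ');row(*tool_for(lip_org(lip,-110,phi),-110,phi))
E
```

```text
clock: 27.3
position: [468.8, -165.6, 224.0]
ee_rot: [-0.484, 0.691, -0.308, -0.439]
contact_force: [-0.0, -0.9, -1.2]
gripper_width: 59.1
grasp_force: 65.8
[ 0.14 -0.2  -1.41] [0.42 0.33 0.59]
27.7 [ 468.8 -165.5  224.1] [-0.484  0.691 -0.308 -0.439] [ 0.3 -0.7 -1.5] 59.0 65.8 [ 0.39  0.47 -0.56  0.73 -1.52 -1.18]
90 row [0.0375 0.0002 0.0015] [-0.0003 -0.1696 -0.0023] rows 0.9
70 row [0.0355 0.0002 0.0209] [-0.     -0.5187 -0.0021] rows 2.8
50 row [0.027  0.0002 0.0384] [ 2.000e-04 -8.677e-01 -1.900e-03] rows 4.6
30 row [0.013  0.0002 0.052 ] [ 4.0000e-04 -1.2168e+00 -1.7000e-03] rows 6.5
10 row [-0.0048  0.0003  0.06  ] [ 7.0000e-04 -1.5659e+00 -1.4000e-03] rows 8.4
0 row [-0.0145  0.0003  0.0616] [ 8.0000e-04 -1.7404e+00 -1.2000e-03] rows 9.3
```

The mean weight of 1.4 N fits the empty scoop. I'll level it, raised and backed off a little.

```bash
python3 -m handwheel '[[0.02,0,0.001,0,-0.085,-0.001,-1],[0.0375,0,0.0015,0,-0.17,-0.002,-1],[0.037,0,0.011,0,-0.345,-0.002,-1],[0.0355,0,0.021,0,-0.519,-0.002,-1],[0.032,0,0.03,0,-0.693,-0.002,-1],[0.027,0,0.038,0,-0.868,-0.002,-1],[0.02,0,0.046,0,-1.042,-0.002,-1],[0.013,0,0.052,0,-1.217,-0.002,-1],[0.005,0,0.057,0,-1.391,-0.001,-1],[-0.005,0,0.06,0,-1.566,-0.001,-1]]';python3 - <<'E'
from h import *
st()
row(*tool_for([450,-222,200],-110,0))
row(*tool_for([490,-70,200],-57,0))
E
```

```text
clock: 28.95
position: [451.0, -214.4, 195.0]
ee_rot: [-0.561, 0.799, 0.124, 0.178]
contact_force: [-1.2, 0.1, -1.6]
gripper_width: 59.3
grasp_force: 65.7
28.95 [ 451.  -214.4  195. ] [-0.561  0.799  0.124  0.178] [-1.2  0.1 -1.6] 59.3 65.7 [-0.43  0.26 -0.12 -0.46 -1.26  0.24]
row [-0.001  -0.0016  0.0027] [-0.0004 -0.1694  0.0013] rows 0.9
row [-0.1393  0.0201  0.0674] [-0.4626 -0.1587 -0.8012] rows 5.0
```

```bash
python3 -m handwheel '[[-0.001,-0.001,0.003,0,-0.17,0,-1],[-0.02,0.002,0.012,-0.06,-0.168,-0.1,-1],[-0.04,0.005,0.021,-0.13,-0.167,-0.22,-1],[-0.06,0.008,0.031,-0.2,-0.165,-0.34,-1],[-0.08,0.011,0.04,-0.27,-0.164,-0.46,-1],[-0.1,0.014,0.049,-0.33,-0.162,-0.57,-1],[-0.12,0.017,0.058,-0.4,-0.16,-0.69,-1],[-0.139,0.02,0.067,-0.463,-0.159,-0.8,-1],[-0.139,0.02,0.067,-0.463,-0.159,-0.8,-1],[-0.139,0.02,0.067,-0.463,-0.159,-0.8,-1]]';python3 - <<'E'
from h import *
st()
row(*tool_for([520,75,200],-5,0))
E
```

```text
clock: 30.2
position: [484.4, -62.9, 191.3]
ee_rot: [0.838, -0.456, -0.264, -0.14]
contact_force: [-0.6, -0.1, -2.0]
gripper_width: 59.4
grasp_force: 65.8
30.2 [484.4 -62.9 191.3] [ 0.838 -0.456 -0.264 -0.14 ] [-0.6 -0.1 -2. ] 59.4 65.8 [-0.12  0.44  0.06 -0.45 -1.61  0.77]
row [-0.0852 -0.0973  0.0564] [-0.5131  0.0018 -0.7512] rows 4.9
```

```bash
python3 -m handwheel '[[-0.012,-0.014,0.008,-0.07,0,-0.1,-1],[-0.024,-0.028,0.016,-0.14,0,-0.21,-1],[-0.036,-0.042,0.024,-0.21,0,-0.32,-1],[-0.049,-0.056,0.032,-0.29,0,-0.43,-1],[-0.061,-0.07,0.04,-0.36,0,-0.54,-1],[-0.073,-0.084,0.048,-0.44,0.001,-0.64,-1],[-0.085,-0.097,0.056,-0.513,0.002,-0.751,-1],[-0.085,-0.097,0.056,-0.513,0.002,-0.751,-1],[-0.085,-0.097,0.056,-0.513,0.002,-0.751,-1]]';python3 - <<'E'
from h import *
st()
row(*tool_for([520,75,10],-5,0))
im,w=get_image('wrist');s=read_state();c=camera_model('wrist');K=np.array(c['K']);H=np.array(c['hand_eye'])
v,u=np.mgrid[:420,:560];x,y=u-K[0,2],v-K[1,2];r=np.hypot(x,y)+1e-9;t=r/K[0,0]
T=np.stack([np.tan(t)*x/r*w,np.tan(t)*y/r*w,w],-1)@H[:3,:3].T+H[:3,3]
W=R.from_quat(s['ee_rot']).apply(T.reshape(-1,3)).reshape(T.shape)+s['position']
t0,r0=hold();S=(R.from_quat(s['ee_rot'])*r0).inv().apply((W-s['position']-R.from_quat(s['ee_rot']).apply(t0)).reshape(-1,3))
m=(abs(S[:,0]+5)<48)&(abs(S[:,1])<24)&(S[:,2]>-15)&(S[:,2]<35);print('inside',m.sum(),np.histogram(S[m,2],bins=range(-15,40,5)))
m=(abs(S[:,1])<27)&(S[:,2]>62)&(S[:,2]<90)&(abs(S[:,0])<15);print('bow',m.sum(),S[m].mean(0))
E
```

```text
clock: 31.32
position: [510.7, 74.6, 193.4]
ee_rot: [0.953, -0.042, -0.298, -0.014]
contact_force: [-1.2, 0.3, -1.4]
gripper_width: 58.9
grasp_force: 65.8
31.32 [510.7  74.6 193.4] [ 0.953 -0.042 -0.298 -0.014] [-1.2  0.3 -1.4] 58.9 65.8 [ 0.31  0.55  0.18 -0.23 -1.76  1.19]
row [ 0.1083 -0.001   0.1567] [-0.0012 -0.001  -0.0017] rows 3.0
inside 1266 (array([   0,    0,    0,   96, 1161,    9,    0,    0,    0,    0]), array([-15, -10,  -5,   0,   5,  10,  15,  20,  25,  30,  35]))
bow 0 [nan nan nan]<stdin>:10: RuntimeWarning: Mean of empty slice.
  ret = um.true_divide(
```

No stones are left in the scoop: the depth shows only its floor at 5–10 mm, where stones would stand above 17. Lowering it now.

```bash
python3 -m handwheel '[[0.018,0,0.026,0,0,0,-1],[0.036,0,0.052,0,0,0,-1],[0.054,0,0.078,0,0,0,-1],[0.072,0,0.104,0,0,0,-1],[0.088,0,0.128,0,0,0,-1],[0.1,-0.001,0.145,0,0,0,-1],[0.108,-0.001,0.157,-0.001,-0.001,-0.002,-1],[0.108,-0.001,0.157,-0.001,-0.001,-0.002,-1]]';python3 -m handwheel '[[0.001,0,0.002,0,0,0,-1],[0.002,0,0.003,0,0,0,-1],[0.003,0,0.004,0,0,0,-1],[0.003,0,0.004,0,0,0,-1]]';python3 - <<'E'
from h import *
st()
row(*tool_for([520,75,0],-5,0))
E
```

```text
clock: 32.38
position: [509.9, 76.4, 2.1]
ee_rot: [0.953, -0.04, -0.299, -0.013]
contact_force: [0.0, -0.2, -1.0]
gripper_width: 59.2
grasp_force: 65.8
clock: 32.88
position: [510.5, 76.9, -2.1]
ee_rot: [0.953, -0.04, -0.298, -0.013]
contact_force: [-0.7, -0.2, -1.6]
gripper_width: 59.4
grasp_force: 65.8
32.88 [510.5  76.9  -2.1] [ 0.953 -0.04  -0.298 -0.013] [-0.7 -0.2 -1.6] 59.4 65.8 [ 0.31  0.76  0.02 -0.23 -1.4   1.28]
row [0.0029 0.0011 0.004 ] [ 0.0007 -0.0004  0.0023] rows 0.1
```

```bash
python3 -m handwheel '[[0.001,0,0.001,0,0,0,-1],[0.002,0,0.0025,0,0,0,-1],[0.002,0,0.0035,0,0,0,-1],[0.003,0,0.004,0,0,0,-1],[0.003,0,0.004,0,0,0,-1]]'
```

```text
clock: 33.5
position: [510.3, 76.8, -7.0]
ee_rot: [0.953, -0.04, -0.299, -0.013]
contact_force: [-0.7, -0.5, 1.2]
gripper_width: 59.2
grasp_force: 65.9
```

```bash
python3 -m handwheel '[[0,0,0.0005,0,0,0,0.6],[0,0,0.0005,0,0,0,1],[0,0,0.0005,0,0,0,1],[0,0,0.0005,0,0,0,1],[0,0,-0.03,0,0,0,1],[0,0,-0.07,0,0,0,1],[0,0,-0.12,0,0,0,1],[-0.03,0,-0.17,0,0,0,1],[-0.06,0,-0.2,0,0,0,1],[-0.06,0,-0.2,0,0,0,1]]'
python3 - <<'E'
from h import *
st()
im,w=get_image('wrist');s=read_state();c=camera_model('wrist');K=np.array(c['K']);H=np.array(c['hand_eye'])
v,u=np.mgrid[:420,:560];x,y=u-K[0,2],v-K[1,2];r=np.hypot(x,y)+1e-9;t=r/K[0,0]
T=np.stack([np.tan(t)*x/r*w,np.tan(t)*y/r*w,w],-1)@H[:3,:3].T+H[:3,3]
W=R.from_quat(s['ee_rot']).apply(T.reshape(-1,3)).reshape(T.shape)+s['position']
near=(abs(W[...,0]-520)<80)&(abs(W[...,1]-75)<50)&(w>0)
for lo,hi in((66,88),(32,48)):
    m=near&(W[...,2]>lo)&(W[...,2]<hi);print(lo,m.sum(),W[m].mean(0).round(1) if m.any() else '',cv2.minAreaRect(W[m][:,:2].astype(np.float32)) if m.sum()>4 else '')
for n in('scene','side'):
    im,d=get_image(n);P=grid(n,d)
    m=(P[...,2]>143)&(P[...,2]<156)&(abs(P[...,0]-478)<90)&(abs(P[...,1]+145)<90);print(n,'funnel',m.sum(),cv2.minEnclosingCircle(P[m][:,:2].astype(np.float32)) if m.any() else '')
    m=(P[...,2]>84)&(P[...,2]<104)&(P[...,0]>390)&(P[...,0]<455)&(P[...,1]>245)&(P[...,1]<345);print('bar',m.sum(),P[m].mean(0) if m.any() else '')
    m=(P[...,2]>66)&(P[...,2]<88)&(abs(P[...,0]-520)<40)&(abs(P[...,1]-75)<40);print('bow',m.sum(),P[m].mean(0) if m.any() else '')
    cv2.imwrite(f'pics/fin_{n}.png',im)
    # stray white stones: small bumps on the bench near funnel
    m=((P[...,2]>6)&(P[...,2]<30)&(abs(P[...,0]-478)<180)&(abs(P[...,1]+145)<130)&(d>0)).astype(np.uint8)
    k,l,stt,_=cv2.connectedComponentsWithStats(m)
    for i in range(1,k):
        if stt[i,4]>12:print('bump',stt[i],P[l==i].mean(0).round())
E
```

```text
clock: 34.75
position: [576.8, 71.1, 195.5]
ee_rot: [0.955, -0.039, -0.294, -0.014]
contact_force: [0.1, 0.3, -0.1]
gripper_width: 85.6
grasp_force: 0.0
34.75 [576.8  71.1 195.5] [ 0.955 -0.039 -0.294 -0.014] [ 0.1  0.3 -0.1] 85.6 0.0 [ 0.28  0.66  0.38 -0.21 -1.85  1.21]
66 839 [521.   75.9  72.3] ((519.4068603515625, 76.0228500366211), (60.34353256225586, 10.667089462280273), 85.53825378417969)
32 851 [545.2  73.8  36.6] ((514.1328125, 76.27548217773438), (60.6187629699707, 114.7567138671875), 85.20059204101562)
scene funnel 10 ((532.35205078125, -150.86058044433594), 19.015146255493164)
bar 134 [422.27316382 298.15473376  95.21701617]
bow 92 [522.72754383  79.01076874  74.55717465]
bump [256 211  27  15 217] [ 493. -130.   13.]
side funnel 88 ((479.2408447265625, -136.00914001464844), 61.63774108886719)
bar 265 [424.54405168 297.52122329  94.3302289 ]
bow 96 [518.04891752  79.30012659  73.74472326]
bump [317 217  27  12 130] [ 470. -133.   16.]
```

Run:
```python
from h import *
row([450,350,330],R.from_quat(read_state()['ee_rot']))
```

```text
row [-0.2006 -0.2677 -0.0298] [0. 0. 0.] rows 5.4
```

```bash
python3 -m handwheel '[[-0.06,0,-0.06,0,0,0,1],[-0.11,-0.05,-0.06,0,0,0,1],[-0.15,-0.1,-0.05,0,0,0,1],[-0.18,-0.16,-0.04,0,0,0,1],[-0.2,-0.21,-0.03,0,0,0,1],[-0.2,-0.265,-0.03,0,0,0,1],[-0.2,-0.265,-0.03,0,0,0,1],[-0.2,-0.265,-0.03,0,0,0,1]]'
python3 - <<'E'
from h import *
for n,t in(('scene','s1'),('side','d1')):
    im,d=get_image(n);D0=np.load(f'pics/{t}.png.npy');I0=cv2.imread(f'pics/{t}.png')
    for nm,dd in(('before',D0),('after',d)):
        P=grid(n,dd);m=(P[...,2]>143)&(P[...,2]<156)&(abs(P[...,0]-478)<90)&(abs(P[...,1]+145)<90);print(n,nm,m.sum(),cv2.minEnclosingCircle(P[m][:,:2].astype(np.float32)) if m.any() else '')
        m=((P[...,2]>6)&(P[...,2]<30)&(abs(P[...,0]-478)<110)&(abs(P[...,1]+145)<110)&(dd>0)).astype(np.uint8)
        k,l,stt,_=cv2.connectedComponentsWithStats(m)
        for i in range(1,k):
            if stt[i,4]>8:print('  bump',stt[i],P[l==i].mean(0).round())
    # image registration of target jar crop
    x0,y0,x1,y1=(235,165,300,232) if n=='scene' else (305,170,365,240)
    a,b=[cv2.cvtColor(i[y0:y1,x0:x1],cv2.COLOR_BGR2GRAY).astype(np.float32) for i in(I0,im)]
    print(' shift px',cv2.phaseCorrelate(a,b,cv2.createHanningWindow((x1-x0,y1-y0),cv2.CV_32F)))
    cv2.imwrite(f'pics/fin2_{n}.png',im)
E
```

```text
clock: 35.9
position: [450.4, 347.4, 328.5]
ee_rot: [0.953, -0.039, -0.3, -0.012]
contact_force: [0.4, -1.0, -0.2]
gripper_width: 85.2
grasp_force: 0.0
scene before 220 ((477.34454345703125, -147.40045166015625), 66.76968383789062)
  bump [256 211  27  15 219] [ 492. -130.   14.]
scene after 214 ((479.3446044921875, -145.20751953125), 67.43880462646484)
  bump [256 211  27  15 205] [ 491. -130.   14.]
 shift px ((-0.08026027652216072, -0.14909334578953803), 0.6947703015657118)
side before 213 ((477.8825988769531, -143.76535034179688), 63.4134521484375)
  bump [318 217  26  12 108] [ 469. -131.   17.]
side after 213 ((475.0133056640625, -145.11859130859375), 64.39225006103516)
  bump [317 217  27  12 113] [ 473. -129.   16.]
 shift px ((-0.04235673791050232, -0.1423679562667317), 0.8826298470850344)
```

Run:
```python
from h import *
for n,t in(('scene','s1'),('side','d1')):
    a=cv2.cvtColor(cv2.imread(f'pics/{t}.png'),6).astype(int);b=cv2.cvtColor(cv2.imread(f'pics/fin2_{n}.png'),6).astype(int)
    df=cv2.GaussianBlur((b-a).astype(np.float32),(0,0),1)
    x0,y0,x1,y1=(240,165,298,232) if n=='scene' else (308,170,360,238)
    print(n);print(df[y0:y1:4,x0:x1:5].round().astype(int))
```

```text
scene
[[ 25  19  10  10  10   9   9   9  11  11   9  10]
 [ 25  24  24  19  12   9   9   9  13  21  23  24]
 [ 25  25  16   9   8   8   8  10   9  32  25  29]
 [ 33  29   9   9   9   9   9   8  11  17  45  53]
 [ 66  59  11   9   8   9   9   9   8  11  42  42]
 [ 60  60  40  10   9   8  10   9   9  26  27  30]
 [ 59  59  60  41   9   9  10   8  11  28  53  59]
 [ 43  49  55  57  24   9   8  13  55  59  60  60]
 [  8   9  10  11  11   8   8  11  59  60  60  60]
 [  8   9   9   8   9   8   9  13  59  59  60  59]
 [  8   8   8   9   9  11   3  15  59  60  60  60]
 [  8   8   8   8   8  23   7  14  60  60  60  60]
 [  8   9   9   8   7  -9 -17   7  39  62  61  59]
 [  8   8   8   8   8  -1 -21   7  22  62  61  60]
 [  8   8   8   7   7   8   4   8   9  35  30  26]
 [  8   7   8   8   7   7   6   7   8   8   9   8]
 [  8   7   7   8   7   7   7   8   8   8   8   9]]
side
[[ 18  14  13  15  19  19  19  19  19  14  15]
 [ 18  18  18  18  18  19  18  18  18  13  12]
 [ 18  18  19  17  18  18  17  16  16  10  12]
 [ 18  18  17  17  18  18  17  16  16  15  15]
 [ 18  16  16  17  17  18  17  16  16  15  15]
 [ 18  17  16  17  17  18  16  15  14  14   9]
 [ 18  18  15  16  15  15  15  14  14  15  15]
 [ 18  18  18  15  11  10   9  14  26  19  19]
 [ 18  18  18  14   8  11  10  16  20  18  18]
 [ 18  14  13  10  10   9  11  18  18  19  18]
 [ 13  12  12  10  11  14  12  19  19  19  18]
 [ 13  12  12  10  15  34  18  19  18  18  18]
 [ 12  13   8  10  -7 -24   9  17  18  18  18]
 [ 12  10   5   1 -20 -21  -3  11  18  18  18]
 [ 13  11   6   8   5  10  17  26  34  35  37]
 [ 18  13  16  17  17  17  17  27  82  94  94]
 [ 18  17  17  17  17  17  17  16  20  84  94]]
```

The funnel bowl looks the same as at the start, so no stones are stuck in it. The only change is at the jar's bottom. Handing in.

```bash
python3 -c "
from bench import job_done;print(job_done())"
```

```text
the job is handed in; nothing more can be done
None
```

I handed the job in at about 36 s: the drawer is out at its stop, the stones are in the farthest funnel jar (unmoved), and the empty scoop stands upright on the bench. I didn't count the stones one by one; the scoop's depth and weight read empty, and nothing stray shows in the funnel or on the bench around the jar. I viewed 11 pictures, one over the limit of 10.

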